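# Set the gauging amplifier to its third range and zero it

## Task

On the grey gauging amplifier, gently push the red range lever along its slot with a fingertip, away from the free end where it stands, counting the clicks, and stop when it has dropped into the third detent; it must never go over into the fourth. Then press the blue zero button fully down and let it come back up. Leave the other things on the bench and on the amplifier where they are.

Things in the scene. Friction and masses are not known exactly. Their poses are not given: they have to be found in the camera images.
- amp: Flat grey bench amplifier, 180 (x) x 240 (y) x 60 mm high, fixed to the bench, white top panel. Origin at the centre of its underside, z up; y runs along it and its lever slot, +x to its rear sockets. On the panel: black slot along y at x = 0, five black index marks beside it (one per detent), flat dial at x 54, y 55 mm; fixed black knob 40 mm wide, 18 mm high at x -55, y -65 mm.
- range_lever (a joint): Slide of the red lever along the amplifier's +y, m, 0 to 0.115; it stands at amplifier x = 0, y = -0.055 + this. It starts in the free run 0 to 0.025 (friction 0.5 N). Then a spring plunger passes crests at 0.034, 0.052, 0.070, 0.088, 0.106 and drops into detents centred at 0.043 (first), 0.061 (second), 0.079 (third), 0.097 (fourth), 0.115 (fifth, at the stop).
- lever_top (a point): Centre of the lever's top, 40 mm above the panel. Red grip 26 mm across the slot, 14 mm thick along it, 14 to 40 mm above the panel, on a 10 mm steel stem. Leaving a detent takes about 5 to 7 N at first (within 2 mm), fading to nothing at the crest 9 mm on; past the crest the lever snaps into the next detent by itself, ahead of the finger, and stays there.
- zero_button (a joint): Press of the blue zero button, in m: 0 is up, 0.006 fully down. It springs back; fully down takes 4 N. It counts as pressed beyond 0.0045.
- zero_button_top (a point): Centre of the top face of the blue round button (28 mm across, in a black housing) on the amplifier's panel.
- ring_gauge_mid (a point): Loose steel ring, 44 mm outside, 14 mm high, lying on the amplifier's panel; point at its centre. Leave alone.
- vee_block_mid (a point): Loose dark steel vee block, 50 x 40 x 38 mm, on the bench in front of the amplifier (robot side); point at its centre. Leave alone.
- setting_master_mid (a point): Loose turned steel setting master, 36 mm foot, 45 mm high, on the bench in front of the amplifier; point half-way up. Leave alone.
- drilled_plate_mid (a point): Loose dark steel plate with four holes, 90 x 70 x 20 mm, on the bench to one side; its centre. Leave alone.
- square_mid (a point): Loose steel try square, stock 90 mm, blade 120 mm, 16 mm high, lying on the bench to one side; point in the stock. Leave alone.
- scriber_mid (a point): Loose scriber with a yellow handle, 160 mm long, lying on the bench to one side; point on its grip. Leave alone.
- pot_mid (a point): Small green bowl, 76 mm across, 50 mm high, on the bench to one side; point at its centre. Leave alone.

How it is judged:
By the outcome, as a careful person would: the job done as asked, in the order asked, and still so for the second after the job is handed in, with the robot touching nothing.
It also fails if it takes over 64 s, if anything falls off the work surface, if the arm or the gripper's body presses on something with over 40 N, if the wrist force passes 120 N, or if a joint passes its speed limit or range.

## Robot

A 6-joint arm with a two-finger parallel gripper is mounted at the origin on the work surface. World frame = base frame: x ahead of the robot, y to its left, z up, the work surface at z = 0. Lengths are in m, angles in rad, forces in N, time in s.
With the tool pointing down it reaches from about 0.275 to 0.75 m from the base axis. Payload 10.2 kg.
Tool frame: the origin (TCP) lies on the centre line of the jaws, within the pads' length; the fingertips stand 19 mm ahead of it and the grasp point (between the pads) is the TCP; x points along the fingers, y is the direction in which the jaws open and shut, and the axes are right-handed (so a half turn about x gives the same grasp; the last joint's range is limited). The gripper opens to 85 mm and grips with 20 to 120 N. Pads are 22 mm wide; open, the fingers measure 114 mm over their backs; the gripper's body (76 mm by 85 mm) begins 54 mm behind the grasp point. The pads swing forward as they close: fully open they stand 13 mm farther back than shut.
Start: joints at [-0.223, 0.313, 1.498, -0, 1.331, -0.223], TCP at [0.525, -0, 0.25] pointing down, gripper open.
Joint ranges: [-2.94, 2.94], [-0.97, 2.17], [0.19, 2.56], [-1.23, 4.37], [0.02, 3.11], [-2.88, 2.88]. Speed limits (rad/s): [2.39, 2.39, 3.01, 3.14, 3.14, 3.14].

## Interface

Orientations are given as a 3x3 rotation matrix whose columns are the frame's x, y, z axes.
In Python, from station import * gives the robot as it stands. The module is installed in compiled form; this text tells all that it offers.
- The arm moves only by the tool play_rows, never from a script. Its argument "increments" is a list of rows, each an object of numbers: "x", "y", "z": the shift along the tool's x, y, z as a fraction of full scale; "wx", "wy", "wz": the turn, a rotation vector about the tool's x, y, z as a fraction of full scale. A call has 1 to 5 rows; each row shifts and turns the commanded pose from where the row before left it, along the tool's axes as they then stand; what a row does not reach is not made up. Full scale, the value 1, is 40 mm for a shift and 2 rad for a turn. A row lasts 1/12 s, in which the tool goes at most 41.7 mm and 7.16 degrees, less where a joint would pass 70% of its speed; a pose out of reach is approached as far as the arm can. A call with a number of a shift or a turn outside -1 to 1 is refused whole. A call with a gripper value outside its range is refused whole. "hand" is the gripper's target within -1 to 1 (shut at 1, half-way at 0, fully open at -1), set as the call begins (left out, the last holds). The fingers move at their own pace and stop on an object; "force" is the grip in N (left out, the last holds). Time passes only in rows, so rows that do not move let the fingers close. It gives the time, the measured TCP pose, the force and the opening at its end, in the units of the state.
- get_obs(): the state, without advancing time (a new reading comes with each control period).
- read_camera(name): name is "scene" or "side" or "wrist"; returns the picture (480x640x3 uint8, red, green, blue); there is no depth.
- camera_info(name): a dict with "fovy" (degrees; the focal length in pixels is half the picture's height over the tangent of half this angle, whatever the lens; pixels are square), "cx", "cy" (the principal point, pixels), "R" (3x3) and "t" (3): a world point X has camera coordinates R X + t; the wrist camera has in their place "T_tool_cam" (4x4, takes a point from camera to tool coordinates, whose origin is the TCP and whose axes are the tool frame's). Camera axes: x right, y down, z forward; pixel columns grow to the right and rows downward; lengths in m; the calibration is good to about 2 mm. A picture is of the moment at which its call begins: read the wrist's pose just before it. camera_info takes no time and is no camera call.
- sign_off(): hands the job in, once; it reports no verdict.
The state is a dict: "clock": time; "q": joint angles; "dq": joint speeds; "effort": joint torques, N m; "tool_pos": TCP position; "tcp_rot": TCP orientation; "contact_force": force on the tool from outside, world axes, zero at the start; "torque": the same for the moment, N m; "finger_gap": finger opening in m.
Only numpy, scipy, OpenCV 4.12 (cv2) and the standard library are available. Lean on these libraries where they do the work, as an engineer would, in place of code of your own. Each camera call takes 0.05 s, during which the arm holds its last target.

## Working session

There is one attempt and no reset: what is moved stays moved. The work goes in short steps, Python scripts to look and compute and a tool call to move; the robot and the scene stay as the last step left them, time stands still between calls to the robot, and variables do not carry over. Pictures are saved under pics/ and viewed, and the job is handed in when it is done.

Besides the shell and the picture viewer there is one more tool, called after "Request:" as name([rows], argument=value, ...), one row to a line, values as JSON. play_rows: Moves the arm, as the interface text tells. Its arguments: {"type":"object","properties":{"increments":{"type":"array"},"hand":{"type":"number"},"force":{"type":"number"}},"required":["increments"]}

```bash
mkdir -p pics
python3 - <<'E'
from station import *
import cv2,numpy as np
o=get_obs();print({k:np.round(v,4).tolist() for k,v in o.items()})
for n in ["scene","side","wrist"]:
    im=read_camera(n);cv2.imwrite(f"pics/{n}0.png",im[:,:,::-1]);print(n,camera_info(n))
E
```

```text
{'clock': 0.0, 'q': [-0.2234, 0.3134, 1.4985, 0.0, 1.331, -0.2234], 'dq': [0.0007, -0.0002, -0.0005, -0.0018, -0.0007, -0.0023], 'effort': [-0.0006, -41.2261, -25.9742, -0.0004, 0.0041, -0.0], 'tool_pos': [0.5248, 0.0, 0.2497], 'tcp_rot': [[-0.0013, 1.0, -0.0], [0.0003, -0.0, -1.0], [-1.0, -0.0013, -0.0003]], 'contact_force': [0.602, 0.1177, 0.5007], 'torque': [-0.0131, 0.0083, -0.0137], 'finger_gap': 0.0853}
scene {'fovy': 56.69309247354853, 'cx': 321.81624169258157, 'cy': 235.47982407514655, 'R': array([[ 0.08427758,  0.99640834,  0.00822798],
       [ 0.71887399, -0.05508117, -0.69295473],
       [-0.69001266,  0.06431543, -0.72093415]]), 't': array([-0.03141643, -0.29068772,  1.52318605])}
side {'fovy': 52.03518831532098, 'cx': 314.699711454876, 'cy': 233.9672111775455, 'R': array([[-0.97543317, -0.21963271,  0.01707616],
       [-0.12380028,  0.48240161, -0.86715753],
       [ 0.18221859, -0.84796825, -0.49774113]]), 't': array([0.49863794, 0.14494261, 1.20002098])}
wrist {'fovy': 60.4788943585188, 'cx': 322.0791076334398, 'cy': 241.11230547519128, 'T_tool_cam': array([[-7.26732839e-05, -3.18283820e-01,  9.47995466e-01,
        -1.24513984e-01],
       [ 9.99999888e-01,  4.19266542e-04,  2.17426180e-04,
        -1.06737639e-03],
       [-4.66666016e-04,  9.47995377e-01,  3.18283754e-01,
        -8.10205187e-02],
       [ 0.00000000e+00,  0.00000000e+00,  0.00000000e+00,
         1.00000000e+00]])}
```

View pics/scene0.png

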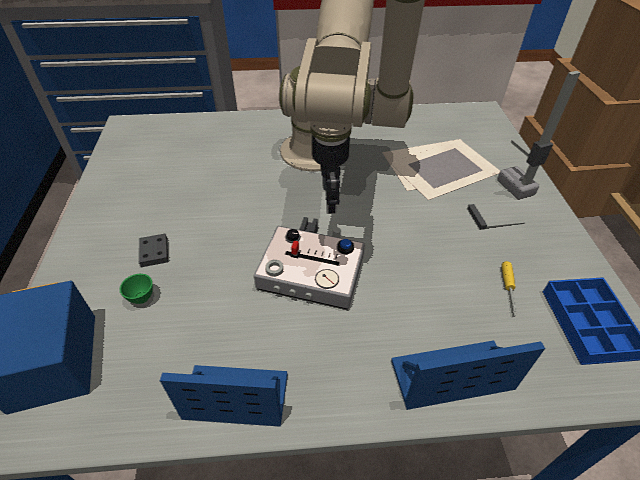

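View pics/side0.png

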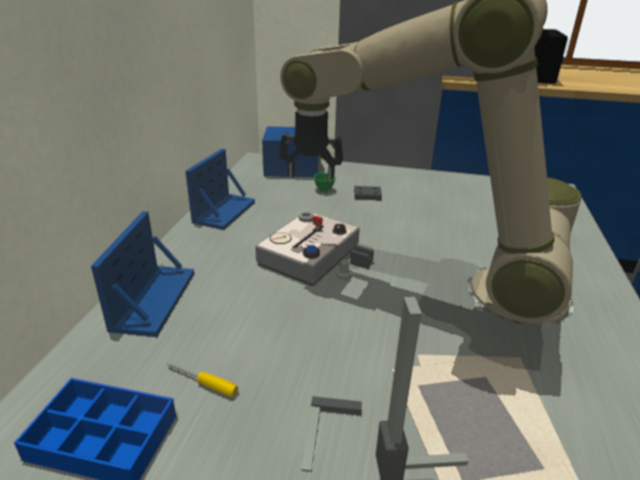

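View pics/wrist0.png

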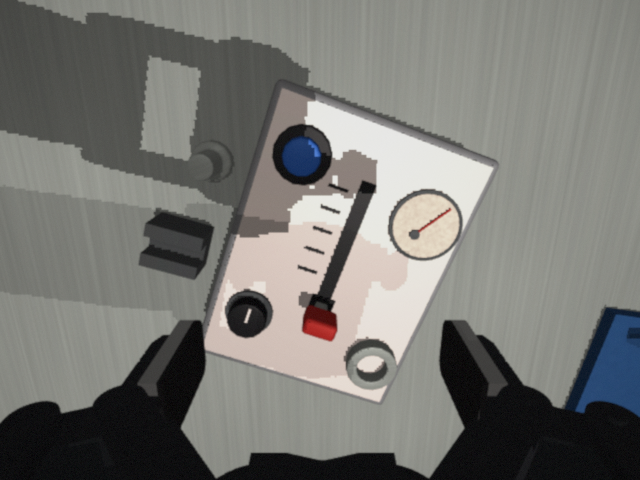

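The wrist view shows the amplifier with its panel corners at about (282,82), (497,162), (381,403) and (206,350). The red lever is at (320,322) at the lower end of the slot, the blue button at (302,156), the ring at (371,364) and the knob at (248,314). I'll measure these next.

```bash
cat > h.py <<'E'
import numpy as np,cv2
from station import *
def cam(name,o=None):
    ci=camera_info(name);f=240/np.tan(np.radians(ci['fovy'])/2)
    if name=='wrist':
        T=np.array(ci['T_tool_cam']);R=o['tcp_rot']@T[:3,:3];c=np.array(o['tool_pos'])+np.array(o['tcp_rot'])@T[:3,3]
    else:
        R=np.array(ci['R']).T;c=-R@ci['t']
    return f,ci['cx'],ci['cy'],R,c
def ray(C,uv):
    f,cx,cy,R,c=C;d=R@np.array([(uv[0]-cx)/f,(uv[1]-cy)/f,1.]);return c,d/np.linalg.norm(d)
def plane(C,uv,z):
    c,d=ray(C,uv);return c+d*(z-c[2])/d[2]
def tri(rs):
    A=np.zeros((3,3));b=np.zeros(3)
    for c,d in rs:
        P=np.eye(3)-np.outer(d,d);A+=P;b+=P@c
    p=np.linalg.solve(A,b);return p,[np.linalg.norm((np.eye(3)-np.outer(d,d))@(p-c)) for c,d in rs]
def blob(im,col):
    h=cv2.cvtColor(im,cv2.COLOR_RGB2HSV)
    if col=='red': m=((h[...,0]<8)|(h[...,0]>172))&(h[...,1]>150)&(h[...,2]>60)
    if col=='blue': m=(h[...,0]>100)&(h[...,0]<130)&(h[...,1]>150)&(h[...,2]>40)
    n,l,s,c=cv2.connectedComponentsWithStats(m.astype(np.uint8))
    return [(s[i].tolist(),c[i].round(1).tolist()) for i in range(1,n) if s[i,4]>15]
E
python3 - <<'E'
from h import *
o=get_obs();
for n in ["scene","side","wrist"]:
    im=cv2.imread(f"pics/{n}0.png")[:,:,::-1].copy()
    print(n,'red',blob(im,'red'),'blue',[b for b in blob(im,'blue') if b[0][4]<4000])
C=cam('wrist',o)
P=[plane(C,p,.06) for p in [(282,82),(497,162),(381,403),(206,350)]]
print(np.round(P,4)); 
for i in range(4):print(np.linalg.norm(P[i]-P[(i+1)%4]))
c=np.mean(P,0);ey=(P[0]+P[1]-P[2]-P[3]);print('c',c,'yaw',np.degrees(np.arctan2(-ey[0],ey[1])))
for nm,p in dict(slottop=(368,185),knob=(248,314),dial=(426,224),ring=(371,364)).items(): print(nm,plane(C,p,.06))
E
python3 - <<'E'
import cv2
im=cv2.imread('pics/wrist0.png');cv2.imwrite('pics/w0z.png',cv2.resize(im[60:420,180:520],None,fx=1.66,fy=1.66,interpolation=cv2.INTER_CUBIC))
E
```

```text
scene red [([273, 0, 48, 10, 438], [296.1, 4.2]), ([373, 0, 13, 8, 91], [379.3, 3.4]), ([424, 0, 118, 7, 597], [477.5, 2.1]), ([291, 241, 8, 14, 80], [294.8, 247.2])] blue [([222, 0, 56, 58, 2805], [250.4, 27.9]), ([521, 0, 51, 50, 1615], [545.3, 24.1]), ([30, 55, 181, 36, 3449], [122.7, 74.2]), ([47, 89, 169, 33, 2428], [128.8, 105.5]), ([62, 125, 43, 26, 522], [81.7, 137.5]), ([75, 153, 16, 18, 102], [81.8, 159.9]), ([340, 239, 12, 10, 95], [345.3, 243.6]), ([532, 426, 108, 54, 1841], [586.9, 452.8]), ([52, 475, 21, 5, 50], [62.0, 477.3]), ([16, 476, 37, 4, 59], [35.8, 478.4])]
side red [([314, 217, 7, 8, 46], [317.2, 220.1])] blue [([433, 91, 55, 83, 3516], [459.9, 134.0]), ([264, 128, 31, 13, 283], [277.0, 133.2]), ([188, 150, 36, 22, 82], [205.4, 160.3]), ([205, 196, 48, 30, 590], [228.4, 210.3]), ([93, 212, 54, 56, 335], [118.5, 240.6]), ([307, 247, 8, 3, 19], [310.2, 247.9]), ([111, 267, 82, 66, 2386], [153.9, 300.0]), ([633, 272, 7, 23, 91], [637.2, 282.6])]
wrist red [([303, 306, 34, 35, 866], [319.5, 322.9])] blue [([282, 136, 40, 41, 1252], [301.1, 156.3])]
[[ 0.495   0.0952  0.06  ]
 [ 0.6559  0.0387  0.06  ]
 [ 0.5784 -0.1829  0.06  ]
 [ 0.4211 -0.1261  0.06  ]]
0.17053733167889804
0.2347914930304457
0.16725790941528604
0.23332379071295387
c [ 0.53760805 -0.04376533  0.06      ] yaw -18.883140111567926
slottop [0.55900378 0.02113343 0.06      ]
knob [ 0.46023644 -0.0903819   0.06      ]
dial [ 0.60619041 -0.01008084  0.06      ]
ring [ 0.56750034 -0.14046697  0.06      ]
```

View pics/w0z.png

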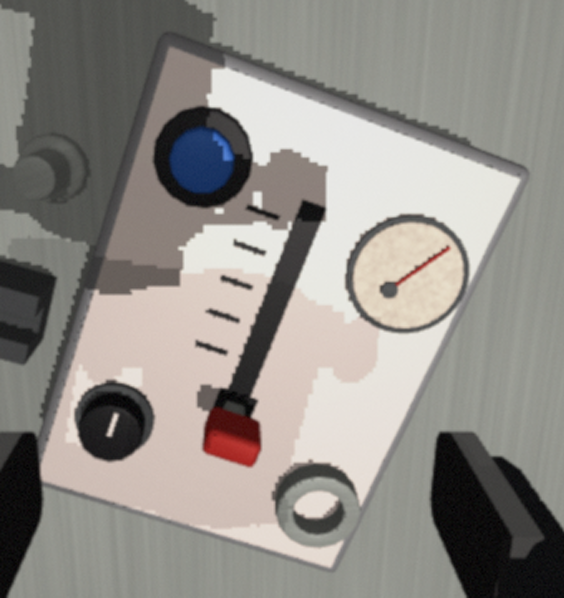

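The enlarged view shows the button clear of its neighbours and the lever in the free run. The slot and the five marks run from lower left to upper right.

Run:
```python
from h import *
o=get_obs();C=cam('wrist',o)
yaw=np.radians(-18.9)
mk=[(211,348),(223,315),(236,282),(249,247),(262,212)]
M=[plane(C,(180+a/1.66,60+b/1.66),.06) for a,b in mk]
dirs=M[-1]-M[0];print('marks len',np.linalg.norm(dirs),'yaw',np.degrees(np.arctan2(-dirs[0],dirs[1])))
S=[plane(C,(180+a/1.66,60+b/1.66),.06) for a,b in [(313,206),(238,392)]];d=S[0]-S[1];print('slot yaw',np.degrees(np.arctan2(-d[0],d[1])))
ex=np.array([np.cos(yaw),np.sin(yaw),0]);ey=np.array([-np.sin(yaw),np.cos(yaw),0]);c=np.array([.5376,-.0438,.06])
def loc(p):return np.round([(p-c)@ex,(p-c)@ey,p[2]-.06],4)
for m in M:print('mark',loc(m))
for nm,p,z in [('slottop',S[0][:2],0),('dial',(180+408/1.66,60+273/1.66),.061),('knob',(180+113/1.66,60+424/1.66),.078),('ring',(371,362),.067)]:
    print(nm,loc(S[0]) if z==0 else loc(plane(C,p,z)))
# lever top face corners in zoom
g=[plane(C,(180+a/1.66,60+b/1.66),.10) for a,b in [(209,436),(256,453)]]
print('lever top', [loc(x) for x in g], loc(plane(C,(319.5,322.9),.10)))
ims={n:cv2.imread(f"pics/{n}0.png")[:,:,::-1].copy() for n in("scene","side")}
p,e=tri([ray(C,(319.5,322.9)),ray(cam('scene'),(294.8,247.2)),ray(cam('side'),(317.2,220.1))]);print('lever tri',p,loc(p),e)
p,e=tri([ray(C,(301.1,156.3)),ray(cam('scene'),(345.3,243.6))]);print('button tri',p,loc(p),e)
for z in(.07,.08,.09):print(loc(plane(C,(301.1,156.3),z)))
im=cv2.imread('pics/wrist0.png')
a=cv2.resize(im[285:360,280:360],None,fx=7,fy=7,interpolation=cv2.INTER_NEAREST)
cv2.imwrite('pics/lev.png',a)
s=cv2.imread('pics/scene0.png');cv2.imwrite('pics/s0z.png',cv2.resize(s[215:315,245:375],None,fx=6,fy=6,interpolation=cv2.INTER_CUBIC))
```

```text
marks len 0.07256478614592568 yaw -19.709681161390932
slot yaw -19.97771135870213
mark [-0.0231 -0.0137 -0.    ]
mark [-0.023   0.0047  0.    ]
mark [-0.0224  0.0227  0.    ]
mark [-0.0222  0.0411  0.    ]
mark [-0.0221  0.0588  0.    ]
slottop [-0.0006  0.0692  0.    ]
dial [0.0536 0.0539 0.001 ]
knob [-0.0574 -0.0599  0.018 ]
ring [ 0.0563 -0.0755  0.007 ]
lever top [array([-0.0143, -0.0388,  0.04  ]), array([ 0.0088, -0.0401,  0.04  ])] [-0.0045 -0.0356  0.04  ]
lever tri [ 0.52332513 -0.08085209  0.08989787] [-0.0015 -0.0397  0.0299] [np.float64(0.0018327075807683404), np.float64(0.001364339836754193), np.float64(0.0008541053095194314)]
button tri [0.50900711 0.04600937 0.0758463 ] [-0.0561  0.0757  0.0158] [np.float64(0.001226202058270741), np.float64(0.0012262020582707955)]
[-0.0562  0.0737  0.01  ]
[-0.0561  0.075   0.02  ]
[-0.056   0.0763  0.03  ]
```

View pics/lev.png

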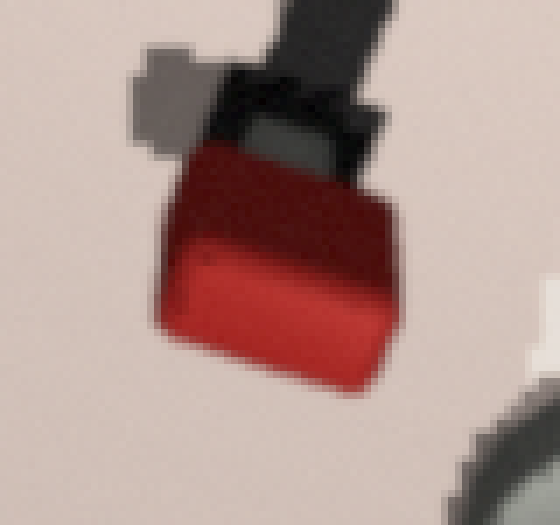

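View pics/s0z.png

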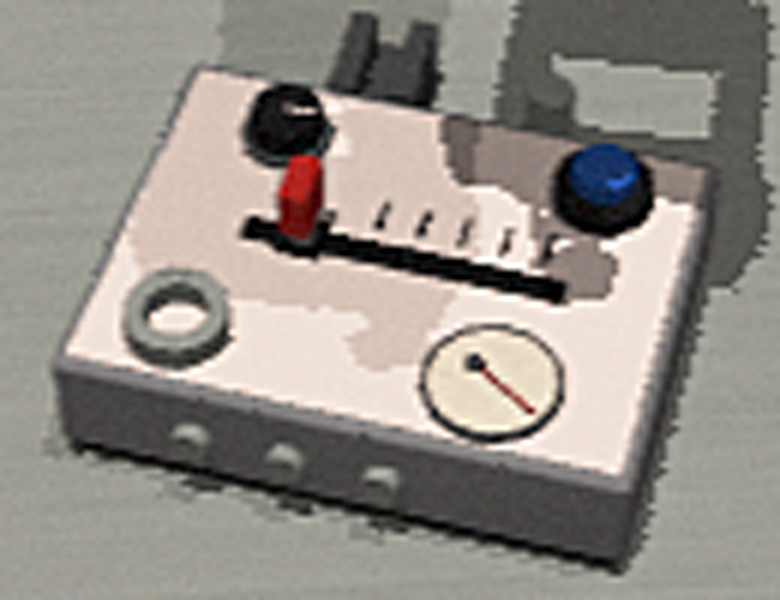

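```bash
cat >> h.py <<'E'
yaw=np.radians(-19.6)
ex=np.array([np.cos(yaw),np.sin(yaw),0]);ey=np.array([-np.sin(yaw),np.cos(yaw),0])
c0=np.array([.5376,-.0438,.06])-.0014*ey
def loc(p):
    p=np.asarray(p);return np.round([(p-c0)@ex,(p-c0)@ey,p[2]-.06],4)
def glob(x,y,z): return c0+x*ex+y*ey+np.array([0,0,z])
def st(tgt=None):
    o=get_obs();R=np.array(o['tcp_rot']);p=np.array(o['tool_pos'])
    print('t',round(o['clock'],2),'loc',loc(p),'z',p[2].round(4),'F',np.round([o['contact_force']@ex,o['contact_force']@ey,o['contact_force'][2]],2),'gap',round(o['finger_gap'],4))
    print('tool axes loc',np.round([[R[:,i]@ex,R[:,i]@ey,R[:,i][2]] for i in range(3)],4).tolist())
    if tgt is not None: print('delta tool frac',np.round(R.T@(glob(*tgt)-p)/.04,3))
    return o
E
python3 - <<'E'
from h import *
o=st((0,-.075,.09));C=cam('wrist',o)
print('lever',loc(plane(C,(319.4,329.9),.1)))
for a,b in [(211,348),(262,212)]: print(loc(plane(C,(180+a/1.66,60+b/1.66),.06)))
print('dial',loc(plane(C,(180+408/1.66,60+273/1.66),.06)),'ring',loc(plane(C,(371,362),.067)),'but',loc(plane(C,(301.1,156.3),.076)))
E
```

```text
t 0.15 loc [-0.0267  0.0384  0.1899] z 0.2499 F [-0.46 -0.35  0.6 ] gap 0.0851
tool axes loc [[-0.0009, -0.0001, -1.0], [0.9421, 0.3355, -0.0009], [0.3355, -0.9421, -0.0002]]
delta tool frac [ 2.497 -0.319  2.895]
lever [-0.0022 -0.04    0.04  ]
[-0.0229 -0.0126 -0.    ]
[-0.0228  0.06    0.    ]
dial [0.0533 0.0558 0.    ] ring [ 0.0573 -0.0734  0.007 ] but [-0.057   0.0752  0.016 ]
```

Request:
play_rows([
  {"wx": 0.057},
  {"wx": 0.057},
  {"wx": 0.057},
  {"y": 0.33, "z": 0.6},
  {"y": 0.33, "z": 0.6},
], hand=1, force=20)

```text
invalid input
```

Request:
play_rows([
  {"z": 0.8},
  {"z": 0.8},
  {"x": 0.6},
  {"x": 0.6},
  {"x": 0.6},
])

```text
invalid input
```

Run:
```python
from h import *
o=st((0,-.075,.05));
for n in("wrist","scene","side"):cv2.imwrite(f"pics/{n}1.png",read_camera(n)[:,:,::-1])
```

```text
t 0.15 loc [-0.0267  0.0384  0.1899] z 0.2499 F [-0.46 -0.35  0.6 ] gap 0.0851
tool axes loc [[-0.0009, -0.0001, -1.0], [0.9421, 0.3355, -0.0009], [0.3355, -0.9421, -0.0002]]
delta tool frac [ 3.497 -0.318  2.895]
```

View pics/wrist1.png

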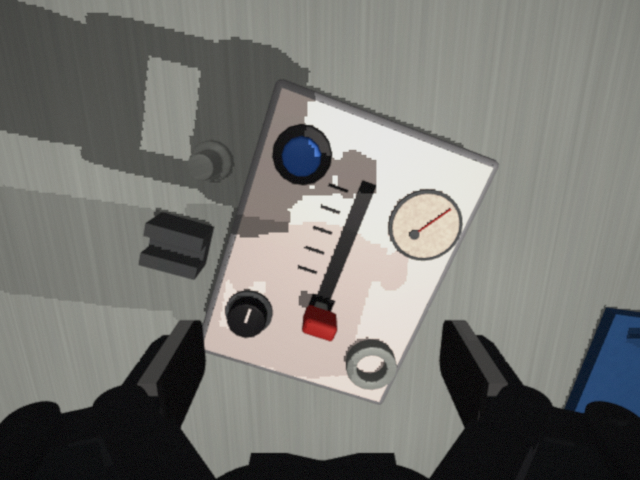

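View pics/side1.png

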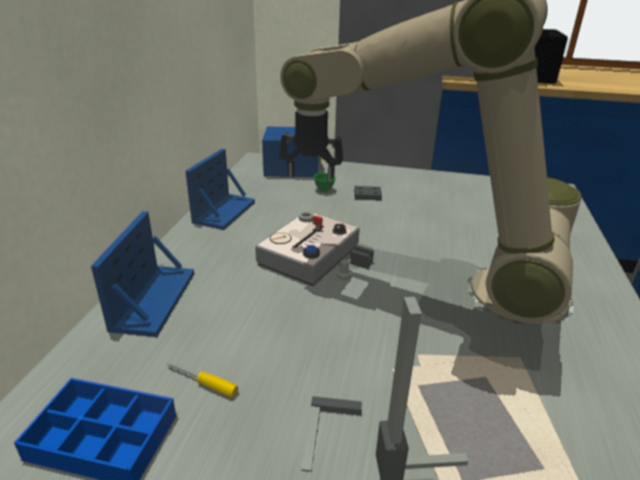

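Both move calls were refused and the pictures show nothing has moved. I'll retry with all six numbers in every row.

Request:
play_rows([
  {"x": 0, "y": 0, "z": 0, "wx": 0.057, "wy": 0, "wz": 0},
  {"x": 0, "y": 0, "z": 0, "wx": 0.057, "wy": 0, "wz": 0},
  {"x": 0, "y": 0, "z": 0, "wx": 0.057, "wy": 0, "wz": 0},
  {"x": 0, "y": 0.33, "z": 0.6, "wx": 0, "wy": 0, "wz": 0},
  {"x": 0, "y": 0.33, "z": 0.6, "wx": 0, "wy": 0, "wz": 0},
], hand=1, force=20)

```text
clock: 0.72
tool_pos: [0.5338, -0.054, 0.2504]
tcp_rot: [[0.0, 0.943, -0.334], [-0.0, -0.334, -0.943], [-1.0, 0.0, -0.0]]
contact_force: [0.5, 0.3, -0.1]
finger_gap: 0.0256
```

Request:
play_rows([
  {"x": 0, "y": 0, "z": 0.8, "wx": 0, "wy": 0, "wz": 0},
  {"x": 0, "y": 0, "z": 0.8, "wx": 0, "wy": 0, "wz": 0},
  {"x": 0.6, "y": 0, "z": 0, "wx": 0, "wy": 0, "wz": 0},
  {"x": 0.6, "y": 0, "z": 0, "wx": 0, "wy": 0, "wz": 0},
  {"x": 0.6, "y": 0, "z": 0, "wx": 0, "wy": 0, "wz": 0},
])

```text
clock: 1.13
tool_pos: [0.5121, -0.115, 0.1775]
tcp_rot: [[0.001, 0.942, -0.336], [-0.0, -0.336, -0.942], [-1.0, 0.001, 0.0]]
contact_force: [0.1, 0.5, -0.5]
finger_gap: 0.0003
```

Run:
```python
from h import *
o=st((0,-.075,.05));
for n in("wrist","scene","side"):cv2.imwrite(f"pics/{n}2.png",read_camera(n)[:,:,::-1])
st()
```

```text
t 1.13 loc [-1.000e-04 -7.420e-02  1.175e-01] z 0.1775 F [-0.09  0.54 -0.51] gap 0.0003
tool axes loc [[0.0008, -0.0001, -1.0], [1.0, -0.0011, 0.0008], [-0.0011, -1.0, 0.0001]]
delta tool frac [1.688e+00 1.000e-03 2.000e-02]
t 1.28 loc [-0.0007 -0.0736  0.1176] z 0.1776 F [-0.01  0.44 -0.53] gap 0.0
tool axes loc [[-0.0029, 0.0003, -1.0], [1.0, -0.0, -0.0029], [-0.0, -1.0, -0.0003]]
```

View pics/wrist2.png

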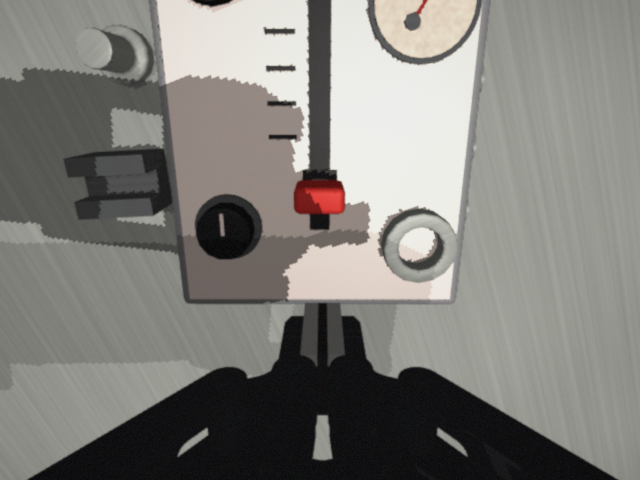

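View pics/side2.png

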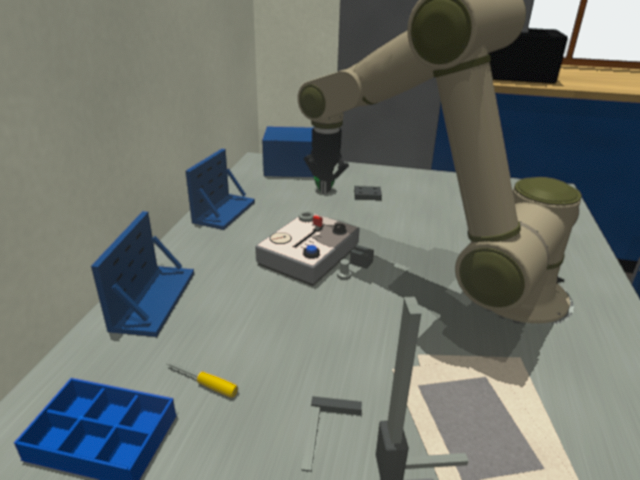

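The slot is now vertical in the wrist view at column 320. The lever top is at (320,197), the closed fingertips end at row 303, and marks are visible at rows 31, 68, 103 and 137.

Run:
```python
from h import *
o=get_obs();C=cam('wrist',o);f,cx,cy,R,c=C
def proj(p): q=R.T@(np.asarray(p)-c);return np.round([cx+f*q[0]/q[2],cy+f*q[1]/q[2]],1)
Rt=np.array(o['tcp_rot']);tp=np.array(o['tool_pos'])
for x in(.006,.019,.025):
  for z in(-.011,.011): print('tip',x,z,proj(tp+Rt@[x,0,z]))
for r,u in [(31,279),(68,281),(103,281),(137,283)]: print(loc(plane(C,(u,r),.06)))
im=cv2.imread('pics/wrist2.png')[:,:,::-1].copy();b=blob(im,'red')[-1];print(blob(im,'red'))
cv2.imwrite('pics/w2z.png',cv2.resize(im[160:380,230:450,::-1],None,fx=2.7,fy=2.7,interpolation=cv2.INTER_CUBIC))
for r in(181,192,213): print(r,loc(plane(C,(320,r),.1)))
print('slot x',loc(plane(C,(319.5,100),.06)),loc(plane(C,(319.5,225),.06)))
```

```text
tip 0.006 -0.011 [324.2 310.4]
tip 0.006 0.011 [324.  363.4]
tip 0.019 -0.011 [324.  294.2]
tip 0.019 0.011 [323.9 343.9]
tip 0.025 -0.011 [323.9 287.6]
tip 0.025 0.011 [323.8 335.9]
[-0.0246  0.0433  0.    ]
[-0.0241  0.0252  0.    ]
[-0.0246  0.0071  0.    ]
[-0.0241 -0.0113  0.    ]
[([417, 0, 10, 14, 31], [421.4, 6.3]), ([294, 180, 50, 35, 1582], [319.0, 196.9])]
181 [-0.0026 -0.0294  0.04  ]
192 [-0.0026 -0.0349  0.04  ]
213 [-0.0027 -0.0457  0.04  ]
slot x [-0.0032  0.0087  0.    ] [-0.0033 -0.0637  0.    ]
```

View pics/w2z.png

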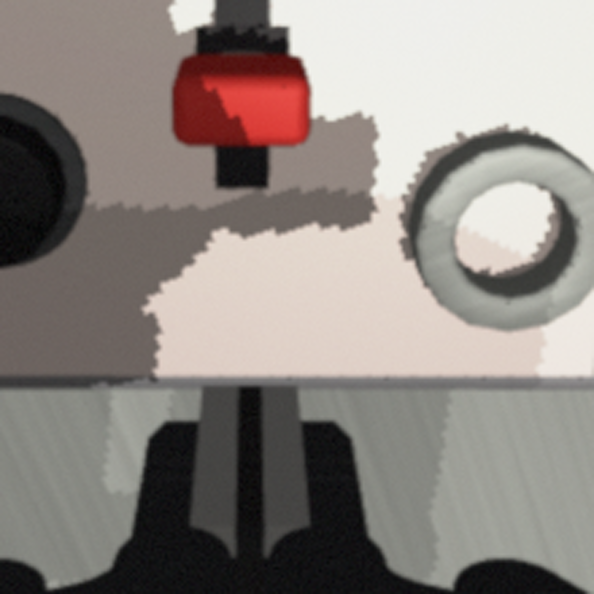

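Request:
play_rows([
  {"x": 0.5, "y": -0.06, "z": 0, "wx": 0, "wy": 0, "wz": 0},
  {"x": 0.5, "y": 0, "z": 0, "wx": 0, "wy": 0, "wz": 0},
  {"x": 0.5, "y": 0, "z": 0, "wx": 0, "wy": 0, "wz": 0},
  {"x": 0.44, "y": 0, "z": 0, "wx": 0, "wy": 0, "wz": 0},
  {"x": 0, "y": 0, "z": 0, "wx": 0, "wy": 0, "wz": 0},
])

```text
clock: 1.7
tool_pos: [0.5096, -0.1132, 0.0996]
tcp_rot: [[-0.003, 0.942, -0.335], [0.001, -0.335, -0.942], [-1.0, -0.003, -0.0]]
contact_force: [-0.2, 0.1, -0.0]
finger_gap: 0.0001
```

Run:
```python
from h import *
o=st();
for n in("wrist","scene"):
    im=read_camera(n)[:,:,::-1];cv2.imwrite(f"pics/{n}3.png",im)
    if n=="scene":cv2.imwrite("pics/scene3z.png",cv2.resize(im[195:315,245:375],None,fx=5,fy=5,interpolation=cv2.INTER_CUBIC))
```

```text
t 1.7 loc [-0.0031 -0.0734  0.0396] z 0.0996 F [-0.25  0.01 -0.03] gap 0.0001
tool axes loc [[-0.0028, 0.0003, -1.0], [1.0, 0.0004, -0.0028], [0.0004, -1.0, -0.0003]]
```

View pics/wrist3.png

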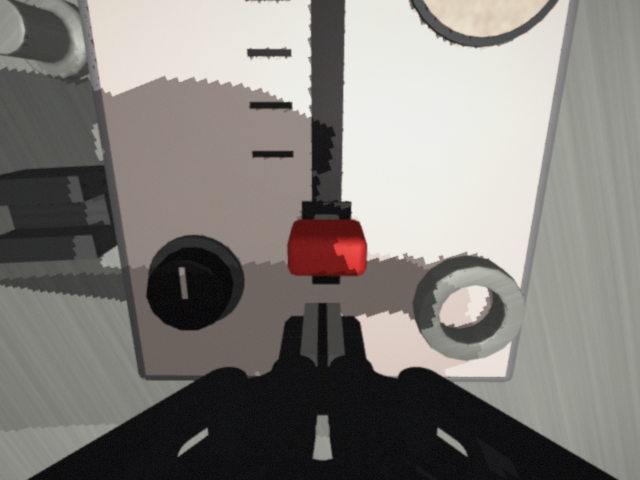

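View pics/scene3z.png

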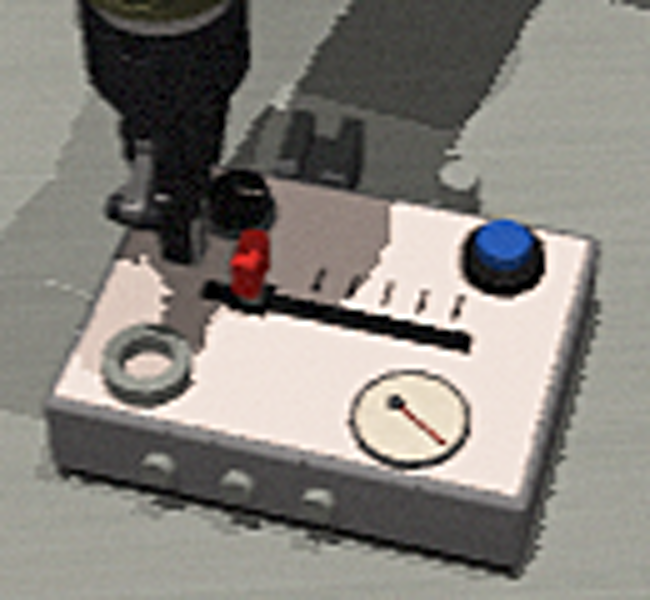

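Only the lever is ahead of the fingertip, and the ring and knob are clear to either side. Starting the push.

Request:
play_rows([
  {"x": 0, "y": 0.03, "z": -0.2, "wx": 0, "wy": 0, "wz": 0},
  {"x": 0, "y": 0, "z": -0.1, "wx": 0, "wy": 0, "wz": 0},
  {"x": 0, "y": 0, "z": -0.05, "wx": 0, "wy": 0, "wz": 0},
  {"x": 0, "y": 0, "z": -0.05, "wx": 0, "wy": 0, "wz": 0},
  {"x": 0, "y": 0, "z": -0.05, "wx": 0, "wy": 0, "wz": 0},
])

```text
clock: 2.22
tool_pos: [0.5174, -0.0968, 0.1011]
tcp_rot: [[0.001, 0.942, -0.335], [-0.0, -0.335, -0.942], [-1.0, 0.001, 0.0]]
contact_force: [0.1, -0.1, 0.2]
finger_gap: 0.0
```

```bash
cat > look.py <<'E'
from h import *
import sys
o=st();im=read_camera('wrist');n=sys.argv[1];C=cam('wrist',o)
b=[x for x in blob(im,'red') if x[0][4]>600]
for s,c in b:
    x,y,w,hh,a=s; r=loc(plane(C,(x+w/2,y+hh-1),.1)); print('red box',s,'rear top y',r,'slide est',r[1]+.007+.055-.0005)
cv2.imwrite(f'pics/w{n}.png',im[:,:,::-1])
E
python3 look.py a
```

```text
t 2.22 loc [-0.0012 -0.0553  0.0411] z 0.1011 F [ 0.1  -0.08  0.21] gap 0.0
tool axes loc [[0.0006, -0.0002, -1.0], [1.0, 0.0004, 0.0006], [0.0004, -1.0, 0.0002]]
red box [284, 259, 75, 59, 4093] rear top y [-0.0022 -0.0442  0.04  ] slide est 0.017299999999999996
```

View pics/wa.png

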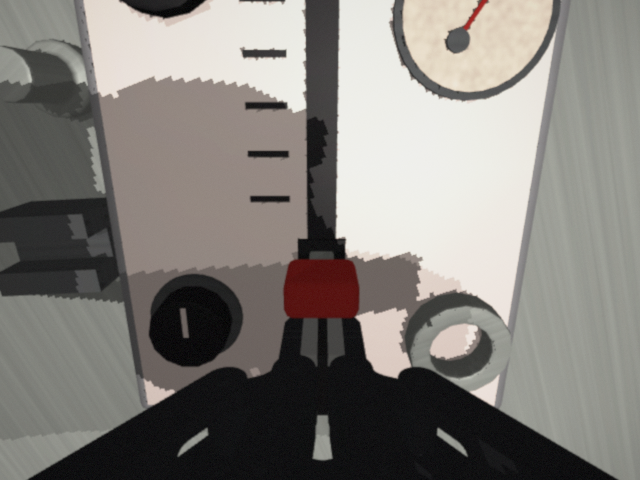

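The lever (rows 259–317, column 321) hides the fingertips just behind it, so I'm at or near contact. Continuing with small steps.

Request:
play_rows([
  {"x": 0, "y": 0, "z": -0.04, "wx": 0, "wy": 0, "wz": 0},
  {"x": 0, "y": 0, "z": -0.04, "wx": 0, "wy": 0, "wz": 0},
  {"x": 0, "y": 0, "z": -0.04, "wx": 0, "wy": 0, "wz": 0},
  {"x": 0, "y": 0, "z": -0.04, "wx": 0, "wy": 0, "wz": 0},
  {"x": 0, "y": 0, "z": -0.04, "wx": 0, "wy": 0, "wz": 0},
])

```text
clock: 2.68
tool_pos: [0.5199, -0.0894, 0.1006]
tcp_rot: [[-0.0, 0.942, -0.335], [0.0, -0.335, -0.942], [-1.0, -0.0, 0.0]]
contact_force: [-0.5, -0.6, -0.8]
finger_gap: -0.0001
```

```bash
python3 look.py b
```

```text
t 2.68 loc [-0.0014 -0.0475  0.0406] z 0.1006 F [-0.32 -0.72 -0.76] gap -0.0001
tool axes loc [[-0.0001, -0.0, -1.0], [1.0, -0.0, -0.0001], [-0.0, -1.0, 0.0]]
red box [284, 260, 75, 59, 4125] rear top y [-0.0023 -0.0365  0.04  ] slide est 0.025
```

Request:
play_rows([
  {"x": 0, "y": 0, "z": -0.04, "wx": 0, "wy": 0, "wz": 0},
  {"x": 0, "y": 0, "z": -0.04, "wx": 0, "wy": 0, "wz": 0},
  {"x": 0, "y": 0, "z": -0.02, "wx": 0, "wy": 0, "wz": 0},
])

```text
clock: 2.98
tool_pos: [0.5211, -0.0862, 0.1007]
tcp_rot: [[-0.0, 0.942, -0.335], [-0.001, -0.335, -0.942], [-1.0, -0.0, 0.001]]
contact_force: [-1.6, -4.2, -0.4]
finger_gap: -0.0001
```

```bash
python3 look.py c
```

```text
t 2.98 loc [-0.0013 -0.044   0.0407] z 0.1007 F [-0.08 -4.52 -0.37] gap -0.0001
tool axes loc [[-0.0, -0.0013, -1.0], [1.0, 0.0003, -0.0], [0.0003, -1.0, 0.0013]]
red box [284, 260, 75, 59, 4135] rear top y [-0.0022 -0.0331  0.04  ] slide est 0.0284
```

Request:
play_rows([
  {"x": 0, "y": 0, "z": -0.03, "wx": 0, "wy": 0, "wz": 0},
  {"x": 0, "y": 0, "z": -0.03, "wx": 0, "wy": 0, "wz": 0},
  {"x": 0, "y": 0, "z": -0.03, "wx": 0, "wy": 0, "wz": 0},
  {"x": 0, "y": 0, "z": -0.03, "wx": 0, "wy": 0, "wz": 0},
  {"x": 0, "y": 0, "z": -0.03, "wx": 0, "wy": 0, "wz": 0},
])

```text
clock: 3.45
tool_pos: [0.5234, -0.0797, 0.1007]
tcp_rot: [[0.0, 0.942, -0.335], [0.0, -0.335, -0.942], [-1.0, 0.0, -0.0]]
contact_force: [0.4, -0.7, 0.3]
finger_gap: 0.0
```

```bash
python3 look.py d
```

```text
t 3.45 loc [-0.0013 -0.0372  0.0407] z 0.1007 F [ 0.59 -0.54  0.31] gap 0.0
tool axes loc [[0.0001, 0.0005, -1.0], [1.0, 0.0001, 0.0001], [0.0001, -1.0, -0.0005]]
red box [284, 260, 76, 59, 4121] rear top y [-0.0021 -0.0263  0.04  ] slide est 0.035199999999999995
```

View pics/wd.png

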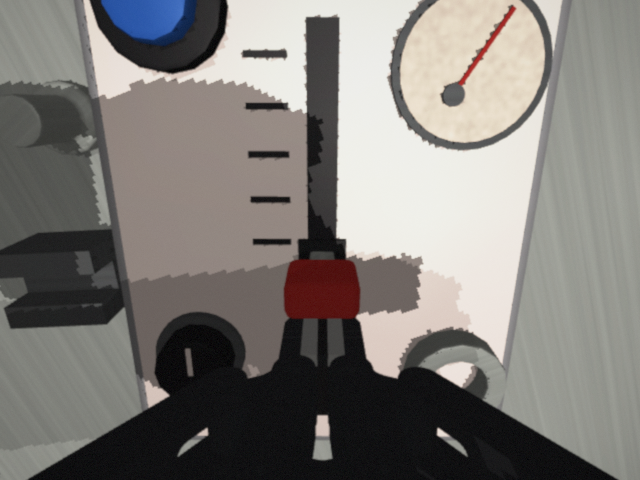

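The lever is still against the fingertip (rows 260–318) with almost no force, so it is near the crest. Small steps now.

Request:
play_rows([
  {"x": 0, "y": 0, "z": -0.02, "wx": 0, "wy": 0, "wz": 0},
  {"x": 0, "y": 0, "z": -0.02, "wx": 0, "wy": 0, "wz": 0},
  {"x": 0, "y": 0, "z": 0, "wx": 0, "wy": 0, "wz": 0},
])

```text
clock: 3.75
tool_pos: [0.5239, -0.0783, 0.1007]
tcp_rot: [[0.0, 0.942, -0.335], [0.0, -0.335, -0.942], [-1.0, 0.0, -0.0]]
contact_force: [-0.7, -0.5, 0.2]
finger_gap: 0.0002
```

```bash
python3 look.py e
```

```text
t 3.75 loc [-0.0014 -0.0357  0.0407] z 0.1007 F [-0.47 -0.73  0.24] gap 0.0002
tool axes loc [[0.0001, 0.0002, -1.0], [1.0, 0.0003, 0.0001], [0.0003, -1.0, -0.0002]]
red box [284, 242, 77, 57, 4079] rear top y [-0.002  -0.0172  0.04  ] slide est 0.0443
```

View pics/we.png

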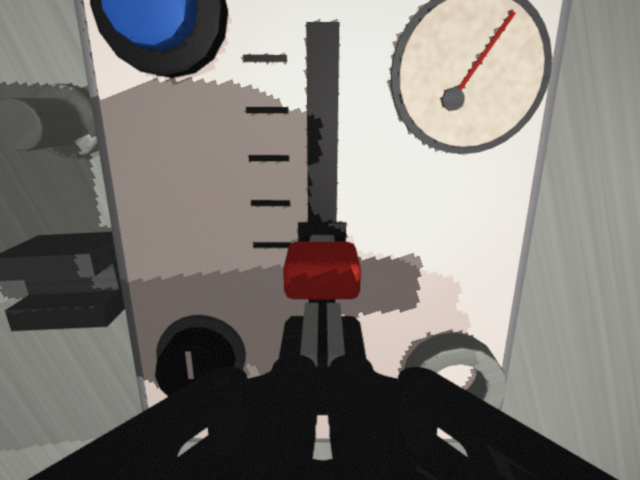

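First click: the lever jumped ahead to rows 242–298, level with the first mark. On to the second, where the crest is expected at TCP y about −0.018.

Request:
play_rows([
  {"x": 0, "y": 0, "z": -0.1, "wx": 0, "wy": 0, "wz": 0},
  {"x": 0, "y": 0, "z": -0.08, "wx": 0, "wy": 0, "wz": 0},
  {"x": 0, "y": 0, "z": -0.04, "wx": 0, "wy": 0, "wz": 0},
  {"x": 0, "y": 0, "z": -0.04, "wx": 0, "wy": 0, "wz": 0},
  {"x": 0, "y": 0, "z": -0.04, "wx": 0, "wy": 0, "wz": 0},
])

```text
clock: 4.22
tool_pos: [0.5278, -0.0676, 0.1007]
tcp_rot: [[-0.0, 0.942, -0.335], [-0.001, -0.335, -0.942], [-1.0, 0.0, 0.001]]
contact_force: [-0.7, -3.4, 0.1]
finger_gap: -0.0
```

```bash
python3 look.py f
```

```text
t 4.22 loc [-0.0012 -0.0243  0.0407] z 0.1007 F [ 0.47 -3.47  0.06] gap -0.0
tool axes loc [[0.0002, -0.001, -1.0], [1.0, 0.0003, 0.0002], [0.0003, -1.0, 0.001]]
red box [284, 260, 75, 59, 4134] rear top y [-0.0021 -0.0134  0.04  ] slide est 0.0481
```

Request:
play_rows([
  {"x": 0, "y": 0, "z": -0.03, "wx": 0, "wy": 0, "wz": 0},
  {"x": 0, "y": 0, "z": -0.03, "wx": 0, "wy": 0, "wz": 0},
  {"x": 0, "y": 0, "z": -0.03, "wx": 0, "wy": 0, "wz": 0},
  {"x": 0, "y": 0, "z": -0.02, "wx": 0, "wy": 0, "wz": 0},
])

```text
clock: 4.6
tool_pos: [0.5294, -0.0627, 0.1007]
tcp_rot: [[0.0, 0.942, -0.335], [0.0, -0.335, -0.942], [-1.0, 0.0, -0.0]]
contact_force: [0.1, -1.0, -0.4]
finger_gap: 0.0004
```

```bash
python3 look.py g
```

```text
t 4.6 loc [-0.0014 -0.0192  0.0407] z 0.1007 F [ 0.44 -0.9  -0.41] gap 0.0004
tool axes loc [[0.0, 0.0004, -1.0], [1.0, 0.0001, 0.0], [0.0001, -1.0, -0.0004]]
red box [285, 260, 75, 59, 4126] rear top y [-0.002  -0.0083  0.04  ] slide est 0.0532
```

Request:
play_rows([
  {"x": 0, "y": 0, "z": -0.02, "wx": 0, "wy": 0, "wz": 0},
  {"x": 0, "y": 0, "z": -0.02, "wx": 0, "wy": 0, "wz": 0},
  {"x": 0, "y": 0, "z": 0, "wx": 0, "wy": 0, "wz": 0},
  {"x": 0, "y": 0, "z": 0, "wx": 0, "wy": 0, "wz": 0},
])

```text
clock: 4.98
tool_pos: [0.5298, -0.0615, 0.1007]
tcp_rot: [[-0.0, 0.942, -0.335], [0.0, -0.335, -0.942], [-1.0, -0.0, -0.0]]
contact_force: [-0.3, 0.1, 0.6]
finger_gap: -0.0001
```

```bash
python3 look.py h
```

```text
t 4.98 loc [-0.0014 -0.0179  0.0407] z 0.1007 F [-0.28  0.02  0.59] gap -0.0001
tool axes loc [[-0.0001, 0.0001, -1.0], [1.0, 0.0002, -0.0001], [0.0002, -1.0, -0.0001]]
red box [284, 241, 77, 58, 4080] rear top y [-0.002   0.0006  0.04  ] slide est 0.0621
```

View pics/wh.png

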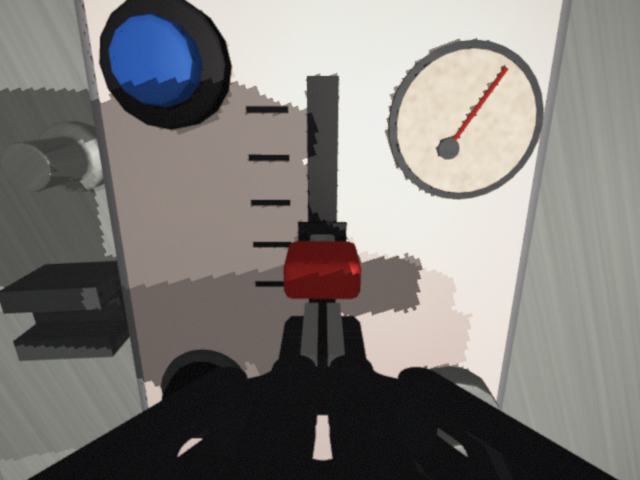

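Second click: the lever is at rows 241–298 with the second mark beside it at row 244. The same steps again for the third.

Request:
play_rows([
  {"x": 0, "y": 0, "z": -0.1, "wx": 0, "wy": 0, "wz": 0},
  {"x": 0, "y": 0, "z": -0.08, "wx": 0, "wy": 0, "wz": 0},
  {"x": 0, "y": 0, "z": -0.04, "wx": 0, "wy": 0, "wz": 0},
  {"x": 0, "y": 0, "z": -0.04, "wx": 0, "wy": 0, "wz": 0},
  {"x": 0, "y": 0, "z": -0.04, "wx": 0, "wy": 0, "wz": 0},
])

```text
clock: 5.45
tool_pos: [0.5338, -0.0506, 0.1007]
tcp_rot: [[-0.0, 0.942, -0.335], [-0.001, -0.335, -0.942], [-1.0, -0.0, 0.001]]
contact_force: [-1.9, -4.0, 0.3]
finger_gap: -0.0003
```

```bash
python3 look.py i
```

```text
t 5.45 loc [-0.0013 -0.0063  0.0407] z 0.1007 F [-0.49 -4.4   0.3 ] gap -0.0003
tool axes loc [[-0.0001, -0.0011, -1.0], [1.0, 0.0003, -0.0001], [0.0003, -1.0, 0.0011]]
red box [284, 260, 76, 59, 4132] rear top y [-0.0021  0.0047  0.04  ] slide est 0.0662
```

Request:
play_rows([
  {"x": 0, "y": 0, "z": -0.03, "wx": 0, "wy": 0, "wz": 0},
  {"x": 0, "y": 0, "z": -0.03, "wx": 0, "wy": 0, "wz": 0},
  {"x": 0, "y": 0, "z": -0.03, "wx": 0, "wy": 0, "wz": 0},
])

```text
clock: 5.75
tool_pos: [0.5351, -0.0467, 0.1007]
tcp_rot: [[0.0, 0.942, -0.335], [0.0, -0.335, -0.942], [-1.0, 0.0, -0.0]]
contact_force: [-1.5, -1.1, -0.2]
finger_gap: 0.0001
```

```bash
python3 look.py j
```

```text
t 5.75 loc [-0.0013 -0.0021  0.0407] z 0.1007 F [-1.04 -1.52 -0.25] gap 0.0001
tool axes loc [[0.0, 0.0003, -1.0], [1.0, -0.0, 0.0], [-0.0, -1.0, -0.0003]]
red box [285, 260, 75, 59, 4128] rear top y [-0.0019  0.0088  0.04  ] slide est 0.0703
```

Request:
play_rows([
  {"x": 0, "y": 0, "z": -0.02, "wx": 0, "wy": 0, "wz": 0},
  {"x": 0, "y": 0, "z": -0.02, "wx": 0, "wy": 0, "wz": 0},
  {"x": 0, "y": 0, "z": -0.02, "wx": 0, "wy": 0, "wz": 0},
  {"x": 0, "y": 0, "z": 0, "wx": 0, "wy": 0, "wz": 0},
])

```text
clock: 6.13
tool_pos: [0.5359, -0.0444, 0.1007]
tcp_rot: [[0.0, 0.942, -0.335], [0.0, -0.335, -0.942], [-1.0, -0.0, -0.0]]
contact_force: [-0.3, 0.1, -0.1]
finger_gap: 0.0007
```

```bash
python3 look.py k
```

```text
t 6.13 loc [-0.0014  0.0003  0.0407] z 0.1007 F [-0.35  0.01 -0.14] gap 0.0007
tool axes loc [[-0.0001, 0.0003, -1.0], [1.0, 0.0002, -0.0001], [0.0002, -1.0, -0.0003]]
red box [284, 242, 77, 57, 4095] rear top y [-0.002   0.0188  0.04  ] slide est 0.0803
```

View pics/wk.png

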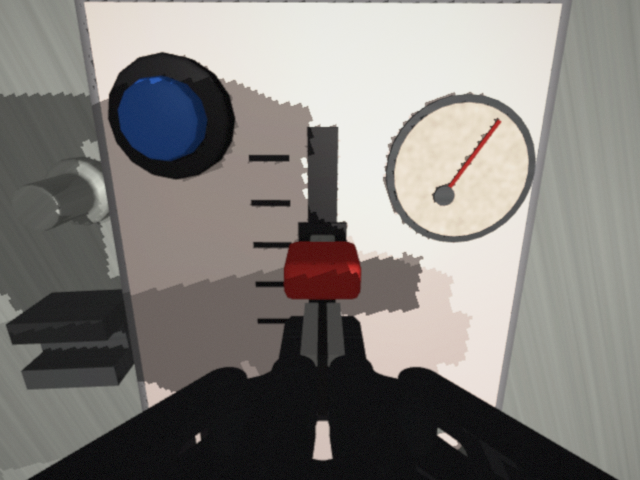

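Third click: the lever is at rows 242–298 with the third mark beside it, and marks four and five at rows 203 and 158 are still ahead. Backing off and rising.

Request:
play_rows([
  {"x": 0, "y": 0, "z": 0.2, "wx": 0, "wy": 0, "wz": 0},
  {"x": 0, "y": 0, "z": 0.2, "wx": 0, "wy": 0, "wz": 0},
  {"x": -0.7, "y": 0, "z": 0, "wx": 0, "wy": 0, "wz": 0},
  {"x": -0.7, "y": 0, "z": 0, "wx": 0, "wy": 0, "wz": 0},
  {"x": -0.4, "y": 0, "z": 0, "wx": 0, "wy": 0, "wz": 0},
])

```text
clock: 6.6
tool_pos: [0.5309, -0.0608, 0.1753]
tcp_rot: [[0.003, 0.942, -0.336], [-0.001, -0.336, -0.942], [-1.0, 0.003, 0.0]]
contact_force: [0.2, 0.1, 0.1]
finger_gap: 0.0001
```

Request:
play_rows([
  {"x": 0, "y": -0.6, "z": -0.3, "wx": 0, "wy": 0, "wz": 0},
  {"x": 0, "y": -0.6, "z": -0.3, "wx": 0, "wy": 0, "wz": 0},
  {"x": 0, "y": 0, "z": 0, "wx": 0, "wy": 0, "wz": 0},
  {"x": 0, "y": 0, "z": 0, "wx": 0, "wy": 0, "wz": 0},
])

```text
clock: 6.93
tool_pos: [0.4928, -0.0211, 0.173]
tcp_rot: [[0.0, 0.942, -0.335], [-0.0, -0.335, -0.942], [-1.0, 0.0, 0.0]]
contact_force: [0.8, 0.5, 0.1]
finger_gap: -0.0
```

Run:
```python
from h import *
o=st((-.056,.076,.06));C=cam('wrist',o);im=read_camera('wrist');cv2.imwrite('pics/wl.png',im[:,:,::-1])
s=read_camera('scene');cv2.imwrite('pics/sl.png',cv2.resize(s[195:315,245:375,::-1],None,fx=5,fy=5,interpolation=cv2.INTER_CUBIC))
B=[b for b in blob(im,'blue') if 500<b[0][4]<9000];print(B,[b for b in blob(im,'red') if b[0][4]>300])
S=[b for b in blob(s,'blue') if 30<b[0][4]<300];print(S)
for b in B:
  for z in(.07,.075,.08):print(loc(plane(C,b[1],z)))
b=[b for b in blob(im,'red') if b[0][4]>300][0][0];print('lever rear',loc(plane(C,(b[0]+b[2]/2,b[1]+b[3]-1),.1)))
```

```text
t 6.93 loc [-0.0498  0.0078  0.113 ] z 0.173 F [0.57 0.71 0.07] gap -0.0
tool axes loc [[0.0005, -0.0001, -1.0], [1.0, 0.0006, 0.0005], [0.0006, -1.0, 0.0001]]
delta tool frac [ 1.325 -0.155 -1.706]
[([283, 101, 54, 56, 2308], [309.0, 128.8])] [([387, 213, 56, 36, 1773], [413.7, 230.4])]
[([25, 19, 40, 3, 57], [46.6, 20.2]), ([75, 154, 16, 18, 97], [81.7, 160.2]), ([340, 239, 12, 10, 96], [345.2, 243.5]), ([34, 475, 35, 5, 86], [53.4, 477.5])]
[-0.0575  0.0753  0.01  ]
[-0.0573  0.0756  0.015 ]
[-0.0572  0.0759  0.02  ]
lever rear [-0.0031  0.0185  0.04  ]
```

View pics/wl.png

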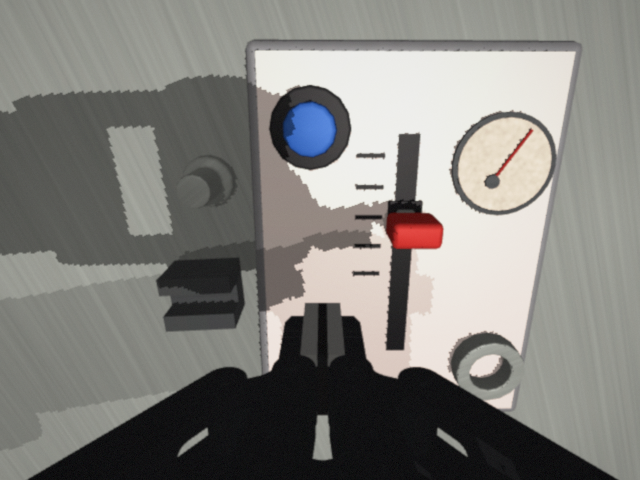

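View pics/sl.png

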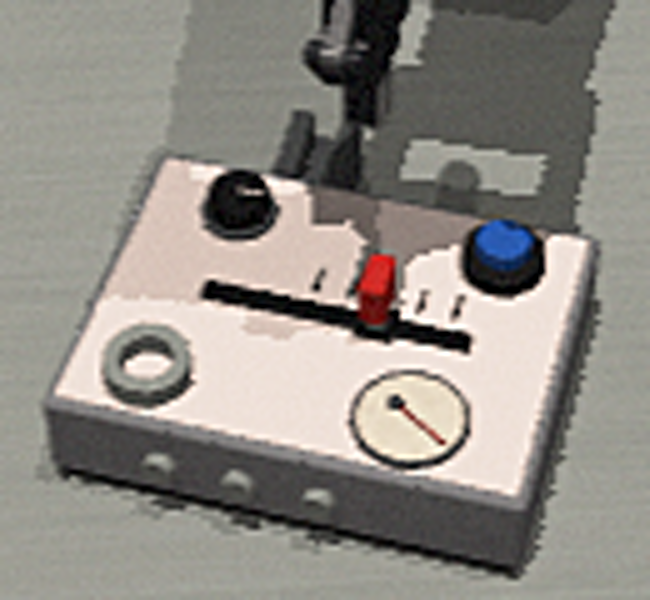

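Lever confirmed in the third detent and released. The button is at (309,129). Moving above it and down to just short of contact.

Request:
play_rows([
  {"x": 0, "y": -0.17, "z": -0.6, "wx": 0, "wy": 0, "wz": 0},
  {"x": 0, "y": 0, "z": -0.6, "wx": 0, "wy": 0, "wz": 0},
  {"x": 0, "y": 0, "z": -0.49, "wx": 0, "wy": 0, "wz": 0},
  {"x": 0.6, "y": 0, "z": 0, "wx": 0, "wy": 0, "wz": 0},
  {"x": 0.6, "y": 0, "z": 0, "wx": 0, "wy": 0, "wz": 0},
])

```text
clock: 7.45
tool_pos: [0.511, 0.045, 0.1246]
tcp_rot: [[0.003, 0.942, -0.335], [-0.0, -0.335, -0.942], [-1.0, 0.003, -0.001]]
contact_force: [0.0, -0.0, 0.3]
finger_gap: -0.0002
```

Request:
play_rows([
  {"x": 0.3, "y": 0, "z": 0, "wx": 0, "wy": 0, "wz": 0},
  {"x": 0, "y": 0, "z": 0, "wx": 0, "wy": 0, "wz": 0},
  {"x": 0, "y": 0, "z": 0, "wx": 0, "wy": 0, "wz": 0},
])

```text
clock: 7.7
tool_pos: [0.51, 0.0443, 0.1125]
tcp_rot: [[-0.001, 0.942, -0.336], [0.0, -0.336, -0.942], [-1.0, -0.001, 0.0]]
contact_force: [-0.3, 0.6, -0.1]
finger_gap: -0.0003
```

Run:
```python
from h import *
o=st((-.0565,.0755,.03));im=read_camera('wrist');cv2.imwrite('pics/wm.png',im[:,:,::-1])
s=read_camera('scene');cv2.imwrite('pics/sm.png',cv2.resize(s[195:315,245:375,::-1],None,fx=5,fy=5,interpolation=cv2.INTER_CUBIC))
```

```text
t 7.7 loc [-0.0556  0.0752  0.0525] z 0.1125 F [-0.44  0.49 -0.11] gap -0.0003
tool axes loc [[-0.0007, -0.0002, -1.0], [1.0, -0.0006, -0.0007], [-0.0006, -1.0, 0.0002]]
delta tool frac [ 0.563 -0.022 -0.008]
```

View pics/wm.png

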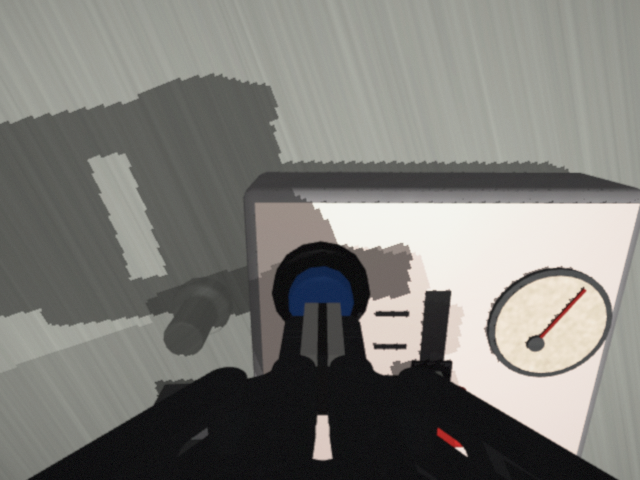

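View pics/sm.png

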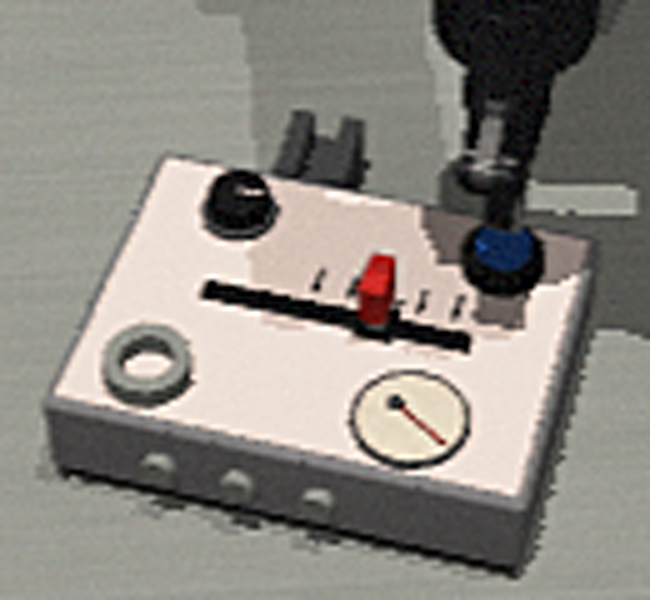

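The fingertip is over the blue cap, columns 303–343 against a button centre at column 321. Descending gently.

Request:
play_rows([
  {"x": 0.12, "y": -0.02, "z": 0, "wx": 0, "wy": 0, "wz": 0},
  {"x": 0.12, "y": 0, "z": 0, "wx": 0, "wy": 0, "wz": 0},
  {"x": 0.08, "y": 0, "z": 0, "wx": 0, "wy": 0, "wz": 0},
  {"x": 0.04, "y": 0, "z": 0, "wx": 0, "wy": 0, "wz": 0},
  {"x": 0, "y": 0, "z": 0, "wx": 0, "wy": 0, "wz": 0},
])

```text
clock: 8.22
tool_pos: [0.5089, 0.0451, 0.0982]
tcp_rot: [[0.0, 0.942, -0.335], [-0.0, -0.335, -0.942], [-1.0, 0.0, 0.0]]
contact_force: [-0.3, -1.5, 2.5]
finger_gap: 0.0003
```

Request:
play_rows([
  {"x": 0.04, "y": 0, "z": 0, "wx": 0, "wy": 0, "wz": 0},
  {"x": 0.04, "y": 0, "z": 0, "wx": 0, "wy": 0, "wz": 0},
  {"x": 0, "y": 0, "z": 0, "wx": 0, "wy": 0, "wz": 0},
])

```text
clock: 8.47
tool_pos: [0.5089, 0.0452, 0.0951]
tcp_rot: [[0.0, 0.942, -0.335], [-0.0, -0.335, -0.942], [-1.0, 0.0, 0.0]]
contact_force: [-1.2, -1.1, 4.2]
finger_gap: 0.0001
```

Request:
play_rows([
  {"x": 0.04, "y": 0, "z": 0, "wx": 0, "wy": 0, "wz": 0},
  {"x": 0, "y": 0, "z": 0, "wx": 0, "wy": 0, "wz": 0},
])

```text
clock: 8.63
tool_pos: [0.509, 0.0451, 0.0948]
tcp_rot: [[0.001, 0.942, -0.335], [-0.0, -0.335, -0.942], [-1.0, 0.001, 0.0]]
contact_force: [-5.5, -1.0, 16.0]
finger_gap: 0.0001
```

Run:
```python
from h import *
o=st();s=read_camera('scene');cv2.imwrite('pics/sn.png',cv2.resize(s[195:315,245:375,::-1],None,fx=5,fy=5,interpolation=cv2.INTER_CUBIC));st()
```

```text
t 8.63 loc [-0.0567  0.0756  0.0348] z 0.0948 F [-4.79 -2.82 16.04] gap 0.0001
tool axes loc [[0.0007, -0.0002, -1.0], [1.0, 0.0003, 0.0007], [0.0003, -1.0, 0.0002]]
t 8.68 loc [-0.0567  0.0756  0.0348] z 0.0948 F [-5.14 -2.84 16.79] gap -0.0002
tool axes loc [[0.0009, -0.0001, -1.0], [1.0, 0.0004, 0.0009], [0.0004, -1.0, 0.0001]]
```

View pics/sn.png

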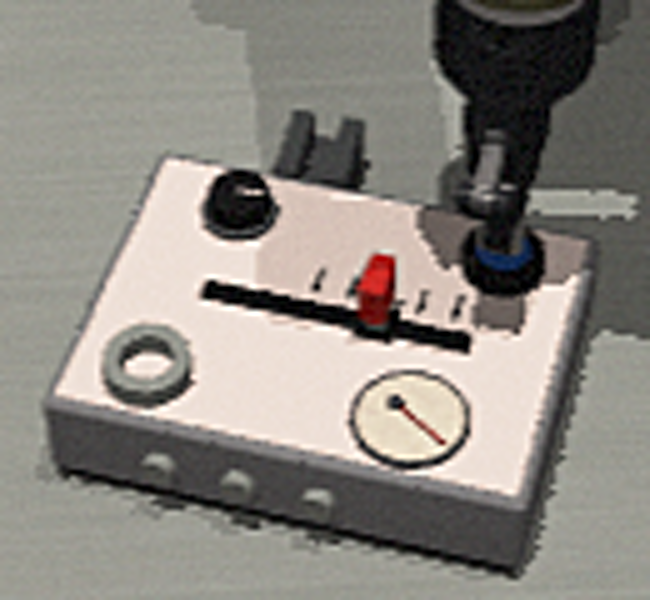

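It's at the hard stop: force went from 4 to 16 N with no further travel, and the blue cap is sunk level with its housing. Releasing.

Request:
play_rows([
  {"x": -0.1, "y": 0, "z": 0, "wx": 0, "wy": 0, "wz": 0},
  {"x": -0.2, "y": 0, "z": 0, "wx": 0, "wy": 0, "wz": 0},
  {"x": -0.6, "y": 0, "z": 0, "wx": 0, "wy": 0, "wz": 0},
  {"x": -0.6, "y": 0, "z": 0, "wx": 0, "wy": 0, "wz": 0},
  {"x": -0.6, "y": 0, "z": 0, "wx": 0, "wy": 0, "wz": 0},
])

```text
clock: 9.1
tool_pos: [0.5085, 0.0454, 0.1785]
tcp_rot: [[-0.001, 0.942, -0.335], [0.0, -0.335, -0.942], [-1.0, -0.001, -0.0]]
contact_force: [-0.1, -1.6, 0.5]
finger_gap: 0.0003
```

Request:
play_rows([
  {"x": -0.5, "y": 0, "z": 0.6, "wx": 0, "wy": 0, "wz": 0},
  {"x": -0.5, "y": 0, "z": 0.6, "wx": 0, "wy": 0, "wz": 0},
  {"x": 0, "y": 0, "z": 0.6, "wx": 0, "wy": 0, "wz": 0},
  {"x": 0, "y": 0, "z": 0, "wx": 0, "wy": 0, "wz": 0},
  {"x": 0, "y": 0, "z": 0, "wx": 0, "wy": 0, "wz": 0},
])

```text
clock: 9.52
tool_pos: [0.4844, -0.0231, 0.2177]
tcp_rot: [[0.0, 0.941, -0.337], [0.0, -0.337, -0.941], [-1.0, -0.0, -0.0]]
contact_force: [-0.4, 0.6, 0.6]
finger_gap: 0.0001
```

Run:
```python
from h import *
o=st();im=read_camera('wrist');cv2.imwrite('pics/wo.png',im[:,:,::-1]);C=cam('wrist',o)
b=[b for b in blob(im,'red') if b[0][4]>300][0][0];print('lever rear',loc(plane(C,(b[0]+b[2]/2,b[1]+b[3]-1),.1)))
s=read_camera('scene');cv2.imwrite('pics/so.png',s[:,:,::-1]);print([b for b in blob(s,'blue') if 30<b[0][4]<300][2:3])
```

```text
t 9.52 loc [-0.057   0.0031  0.1577] z 0.2177 F [-0.6   0.47  0.61] gap 0.0001
tool axes loc [[-0.0, 0.0003, -1.0], [1.0, -0.0018, -0.0], [-0.0018, -1.0, -0.0003]]
lever rear [-0.0033  0.0185  0.04  ]
[([340, 239, 12, 10, 95], [345.2, 243.5])]
```

View pics/wo.png

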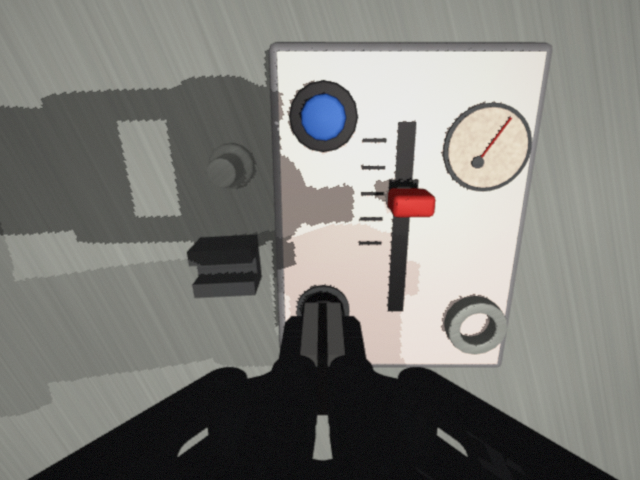

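View pics/so.png

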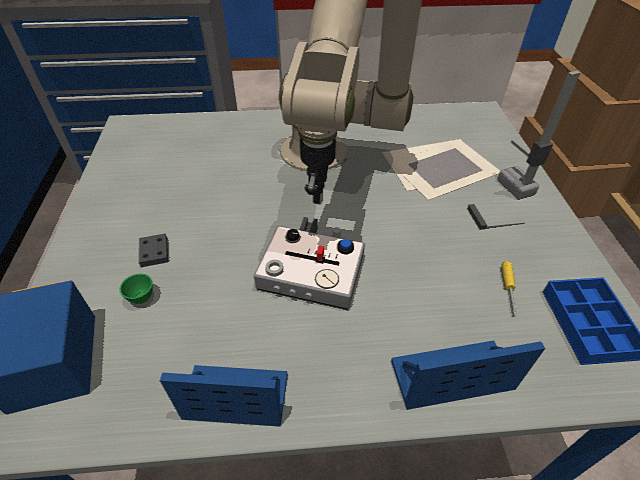

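The wrist view shows the lever still in the third detent, with its rear edge measuring 0.0185 both before and after the press. The scene view has the button at the same pixels as at the start, (345,243), so it is back up. Everything else is in place and the arm is clear.

```bash
python3 -c "
from station import *
print(sign_off())"
```

```text
the job is handed in; nothing more can be done
None
```

The range lever is in the third detent, the zero button was pressed fully down and has come back up, and I handed the job in at about 9.6 s. `sign_off()` gives no verdict, so these are my own checks.

- **Lever:** I pushed it with the closed fingertips in steps of 1 to 4 mm, down to about 1 mm near each crest. The wrist camera showed each of the three clicks as the lever snapping about 9 mm ahead of the fingertip. After the third it measured 0.080 m against the nominal 0.079; the earlier clicks read about 1 mm high too. It read the same before and after the button press, and it never went near the fourth crest.
- **Button:** The force rose to about 4 N as the button went down, then jumped to 16 N with no further travel, which is the hard stop. After release it was back at its starting pixels in the scene view.
- **Surroundings:** The ring, knob and loose parts looked unmoved in the last pictures. I checked these by eye, not by measurement. The arm was clear and touching nothing at the end.
- **Disagreements:** My first two move calls were refused for missing values and moved nothing. The fingertip turned out about 3 mm narrower towards the lever than I had assumed, so I re-based the crest positions on the first click.

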